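Catch and lower the reader's cover

TASK

The chamber cover of the small bench reader stands open, leaning back past upright. With a fingertip tip it over to the front, catch it on a finger while it is still well open, and lower it gently until it is fully shut, never letting it drop or slam. Leave the sample tube in it and the things standing around where they are.

Things in the scene. Friction and masses are not known exactly. Their poses are not given: they have to be found in the camera images.
- reader: bench tube reader: fixed white housing, 130 mm deep (x) by 210 mm wide (y -80 to +130 mm), deck 90 mm high; origin under the middle of its chamber, x to its back, y to its left, z up. Front face at x = -67 mm. The chamber in the deck (90 x 100 mm, 34 mm deep) holds a sample tube; the uncovered strip at y +80 to +130 mm carries display and keys
- cover (a joint): angle of the chamber cover, rad: 0 shut, 1.57 upright, 1.75 wide open, leaning back on its stop. It weighs about 0.25 kg on a weak damper: behind upright it sinks back to its stop; tipped forward of upright it falls shut by itself in 2 to 4 s, at about 1 rad/s times the cosine of its angle, too fast for gentle shutting
- cover_hinge (a point): middle of the cover's hinge axis, 66 mm behind the reader's origin and 93 mm up; the axis runs along the reader's y. The frame turns with the cover: -x runs from hinge to free edge, z out of the outer face (up when shut). The cover is a grey plate 150 mm wide and 8 mm thick (z -2 to +6 mm)
- cover_bend (a point): middle of the bend at the cover's free edge, on its inner (lower) face, 150 mm from the hinge axis along the cover. Here begins the thumb lip, 90 mm wide, 5 mm thick, bent 45 degrees to the outer side. Shut, the bend is 91 mm above the worktop and projects 17 mm in front of the housing, with room for a finger below bend and lip
- lip_end (a point): middle of the end of the thumb lip, 20 mm further from the hinge along the cover than the bend and 22 mm to its outer side
- sample_tube: open glass sample tube, 13 mm across, 75 mm tall, standing loose in the reader's well; origin at its foot; its mouth is 81 mm up, below the deck
- dropper: bystander: small white dropper bottle with cream cap, 26 mm across, 74 mm tall, loose; origin at the centre of its underside
- red_bottle: bystander: white bottle with red pointed cap, 46 mm across, 106 mm tall, loose; origin at the centre of its underside
- rack: bystander: empty moulded tube rack, 53 x 102 x 58 mm, loose; origin at the centre of its underside
- antiserum: bystander: small white bottle with red cap, 25 mm across, 64 mm tall, loose; origin at the centre of its underside
- black_jar: bystander: white jar with black screw lid, 71 mm across, 66 mm tall, loose; origin at the centre of its underside

How it is judged (in metres and radians):
On the way, in this order (a step that is already met when the one before it is completed fails the run):
1. the cover has been tipped over to the front past upright (value of joint cover below 1.45 rad), for 0.05 s.
2. the cover is caught on the fingers (under 0.5 rad/s) while still open by more than 0.3 rad (value of joint cover between 0.3 and 1.3 rad and velocity of joint cover above -0.5 rad/s and contact force between the fingers and cover above 0.1 N), for 0.2 s.
At the end, for the whole second after the job is handed in: The cover is fully shut (within 0.02 rad) and at rest, the sample tube still stands in its well, and no bystander is more than 30 mm from where it was (value of joint cover below 0.02 rad and velocity of joint cover between -0.05 and 0.05 rad/s and not (distance of any of dropper, red_bottle, rack, antiserum, black_jar from where it was at the start of the episode above 0.03 m) and z of sample_tube in the frame of reader below 0.012 m and angle between sample_tube's own z axis and vertical below 0.15 rad); the robot touches nothing.
It fails at once if the cover drops or slams: it sinks faster than 0.6 rad/s between 0.3 rad and 0.05 rad (8 mm at its edge) from shut (value of joint cover between 0.05 and 0.3 rad and velocity of joint cover below -0.6 rad/s).
It fails at once if the cover is pressed or squeezed with more than 30 N (contact force between any of the arm, the fingers and cover above 30 N).
It fails at once if the reader is struck with more than 30 N (contact force between any of the arm, the fingers and reader above 30 N).
It fails at once if a bystander is moved by more than 30 mm, or lifted (distance of any of dropper, red_bottle, rack, antiserum, black_jar from where it was at the start of the episode above 0.03 m).
It fails at once if the sample tube is lifted out of its well (z of sample_tube in the frame of reader above 0.02 m).
It also fails if it takes over 48 s, if anything falls off the work surface, if the arm or the gripper's body presses on something with over 40 N, if the wrist force passes 120 N, or if a joint passes its speed limit or range.

ROBOT

A 6-joint arm with a two-finger parallel gripper is mounted at the origin on a cart in front of the work surface, level with it; the furniture and walls round the work are solid. World frame = base frame: x ahead of the robot, y to its left, z up, the work surface at z = 0. Lengths are in m, angles in degrees, forces in N, time in s.
With the tool pointing down it reaches from about 0.35 to 0.975 m from the base axis. Payload 7.1 kg.
Tool frame: the origin (TCP) lies midway between the tips of the shut fingers; the grasp point (between the pads) lies r.tcp_to_grasp behind it (r.tcp_to_grasp is the distance from the TCP to the grasp point, in m); z points along the fingers, y is the line along which they close (so a half turn about z gives the same grasp; the last joint's range is limited). The gripper opens to 88 mm and grips with 3 to 60 N. Pads are 20 mm wide; open, the fingers measure 115 mm over their backs; the gripper's body (75 mm by 178 mm) begins 61 mm behind the grasp point.
Start: joints at [65.947, 24.242, 93.386, -0, 62.372, -1.089], TCP at [0.244, 0.575, 0.223] pointing down, gripper open.
Joint ranges: [-172.04, 172.04], [-51.8, 120.97], [4.93, 147.93], [-75.15, 255.16], [6.16, 154.13], [-145.62, 145.62]. Speed limits (degrees/s): [136.94, 136.94, 172.46, 180, 180, 180].

INTERFACE

Orientations are given as a 3x3 rotation matrix whose columns are the frame's x, y, z axes.
In Python, from station import sensors, cams, r gives the robot as it stands.
- The arm moves only by the tool arm_command, never from a script. Its argument "deltas" is a list of rows, each an object of numbers: "wx", "wy", "wz": the turn, a rotation vector about the tool's x, y, z in degrees; "tx", "ty", "tz": the shift along the tool's x, y, z in cm; "hand": the closure, from -1 (fully open) to 1 (shut). In form: [{"wx": .., "wy": .., "wz": .., "tx": .., "ty": .., "tz": .., "hand": ..}, ...]. A call has 1 to 20 rows; each row shifts and turns the commanded pose from where the row before left it, along the tool's axes as they then stand; what a row does not reach is not made up. A row lasts 1/12 s, in which the tool goes at most 41.7 mm and 7.16 degrees, less where a joint would pass 70% of its speed; a pose out of reach is approached as far as the arm can. A call is refused whole if a number of a shift passes 4.17 or a number of a turn 7.16, either way. A call with a gripper value outside its range is refused whole. The fingers move at their own pace and stop on an object; "squeeze" is the grip in N (left out, the last holds). Time passes only in rows, so rows that do not move let the fingers close. It gives the time, the measured TCP pose, the force, the opening and the grip force at its end, in the units of the state.
- sensors.get_state(): the state, without advancing time (a new reading comes with each control period).
- cams.snapshot(name): name is "scene" or "top"; returns a dict with "color" (400x640x3 uint8, red, green, blue), "K" (3x3 intrinsics, pixels), "k1" (the pictures are not rectified: a ray, as slopes to the right and down, at radius r is drawn at 1 + k1 r^2 times it, then the intrinsics apply), "rvec" (rotation vector, rad) and "tvec" (3), from world to camera coordinates, as OpenCV has them. Camera axes: x right, y down, z forward; pixel columns grow to the right and rows downward; lengths in m; the calibration is good to about 2 mm. A picture is of the moment at which its call begins. There is no depth.
- r.sign_off(): hands the job in; it is judged then, once.
The state is a dict: "time_s": time; "joints": joint angles; "dq": joint speeds; "effort": joint torques, N m; "ee_pos": TCP position; "ee_rot": TCP orientation; "wrist_force": force on the tool from outside, world axes, zero at the start; "ft_torque": the same for the moment, N m; "finger_gap": finger opening in m; "gripper_force": force on a finger pad.
Only numpy, scipy, OpenCV 4.12 (cv2) and the standard library are available. Lean on these libraries where they do the work, as an engineer would, in place of code of your own. Each camera call takes 0.05 s, during which the arm holds its last target. There are 200 camera calls.

## Working session

There is one attempt and no reset: what is moved stays moved. The work goes in short steps, Python scripts to look and compute and a tool call to move; the robot and the scene stay as the last step left them, time stands still between calls to the robot, and variables do not carry over. Pictures are saved under pics/ and viewed, at most 10 in all, crops included, and the job is handed in when it is done.

Besides the shell and the picture viewer there is one more tool, called after "Request:" as name(argument=value, ...), one argument or row to a line, values as JSON. arm_command: Moves the arm, as the interface text tells. Its arguments: {"type":"object","properties":{"deltas":{"type":"array"},"squeeze":{"type":"number"}},"required":["deltas"]}

```bash
mkdir -p pics; ls
python3 - <<'E'
from station import sensors,cams,r
import cv2,numpy as np
for n in("scene","top"):
    s=cams.snapshot(n); cv2.imwrite(f"pics/{n}0.png",s["color"][:,:,::-1])
    print(n,s["K"],s["k1"],s["rvec"],s["tvec"], -cv2.Rodrigues(np.array(s["rvec"]))[0].T@np.array(s["tvec"]))
print(sensors.get_state(), r.tcp_to_grasp)
E
```

```text
pics
scene [[506.35558642   0.         312.71375708]
 [  0.         506.35558642 203.12513713]
 [  0.           0.           1.        ]] 0.042560314741188585 [ 2.1168613  -0.88466963  0.39125074] [-0.4317617   0.31702321  0.94953351] [-0.05523241 -0.68982467  0.84239366]
top [[368.62833512   0.         319.89523904]
 [  0.         368.62833512 194.46083743]
 [  0.           0.           1.        ]] -0.02584726107060555 [ 2.15864497 -2.12772735  0.13061348] [-0.04972066  0.57407351  1.06977685] [ 0.42333755 -0.05953661  1.13740748]
{'time_s': 0.1, 'joints': array([ 6.59448281e+01,  2.42806569e+01,  9.34253327e+01,  1.57285751e-03,
        6.23708230e+01, -1.09018216e+00]), 'dq': array([ 0.11909037, -0.17507493, -0.0687558 ,  0.02249519, -0.08970425,
       -0.05600216]), 'effort': array([ 4.00107256e-04, -5.45611525e+01, -2.74325538e+01,  6.46485295e-02,
        1.87472353e-02, -5.16231410e-05]), 'ee_pos': array([0.24364485, 0.5750328 , 0.22198464]), 'ee_rot': array([[-9.20738448e-01,  3.90179943e-01, -5.68672162e-04],
       [ 3.90180354e-01,  9.20737648e-01, -1.21428885e-03],
       [ 4.98067166e-05, -1.33992713e-03, -9.99999101e-01]]), 'wrist_force': array([ 0.08441854, -0.64801703,  0.81181147]), 'ft_torque': array([ 0.03974912, -0.01551966, -0.03301307]), 'gripper_force': 0.0, 'finger_gap': 0.08823271491132202} 0.0187
```

View pics/scene0.png

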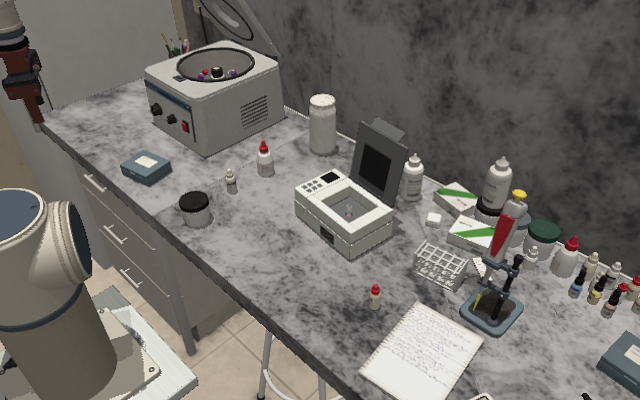

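View pics/top0.png

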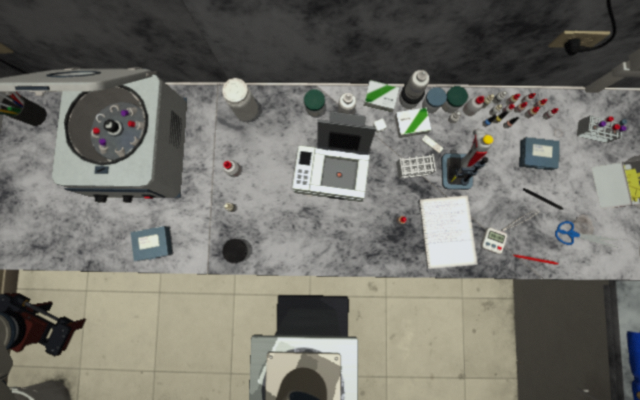

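The top view shows the reader's white deck at about (293–369, 147–199), with its cover behind it at (318–372, 115–152). In the scene view the reader is at (295–393, 170–255) and the cover's lip at about (388, 130). Next I fit the deck outline.

```bash
cat > h.py <<'E'
import cv2,numpy as np
def ray(s,uv):
    K=s["K"];uv=np.atleast_2d(uv).astype(float)
    n=cv2.undistortPoints(uv.reshape(-1,1,2),K,np.array([s["k1"],0,0,0.]))[:,0]
    R=cv2.Rodrigues(np.array(s["rvec"]))[0];c=-R.T@np.array(s["tvec"])
    return c,np.c_[n,np.ones(len(n))]@R
def plane(s,uv,z):
    c,d=ray(s,uv);return c+d*((z-c[2])/d[:,2])[:,None]
def proj(s,P):
    return cv2.projectPoints(np.atleast_2d(P).astype(float),np.array(s["rvec"]),np.array(s["tvec"]),s["K"],np.array([s["k1"],0,0,0.]))[0][:,0]
E
python3 - <<'E'
from station import cams
from h import *
s=cams.snapshot("top");im=s["color"]
crop=im[100:260,200:440][:,:,::-1]
cv2.imwrite("pics/c1.png",cv2.resize(crop,None,fx=3.3,fy=3.3,interpolation=cv2.INTER_CUBIC))
m=(im.min(2)>185).astype(np.uint8)
m[:140]=0;m[205:]=0;m[:,:285]=0;m[:,380:]=0
m=cv2.morphologyEx(m,cv2.MORPH_CLOSE,np.ones((5,5)))
cs=max(cv2.findContours(m,0,2)[0],key=cv2.contourArea)
rc=cv2.boxPoints(cv2.minAreaRect(cs));print(cv2.boundingRect(cs),rc)
w=plane(s,cs[:,0],.09);h=cv2.minAreaRect((w[:,:2]*1000).astype(np.float32));print(h,cv2.boxPoints(h))
s2=cams.snapshot("scene")
cv2.imwrite("pics/c2.png",cv2.resize(s2["color"][100:270,270:450][:,:,::-1],None,fx=3.5,fy=3.5,interpolation=cv2.INTER_CUBIC))
E
```

```text
(293, 146, 76, 52) [[292.0994  187.60446]
 [297.8986  145.07709]
 [369.4767  154.83774]
 [363.67752 197.36511]]
((636.6875, -72.42157745361328), (207.90554809570312, 126.7258071899414), 82.91779327392578) [[ 560.99133  -167.769   ]
 [ 686.75024  -183.39343 ]
 [ 712.38367    22.925842]
 [ 586.62476    38.550278]]
```

View pics/c1.png

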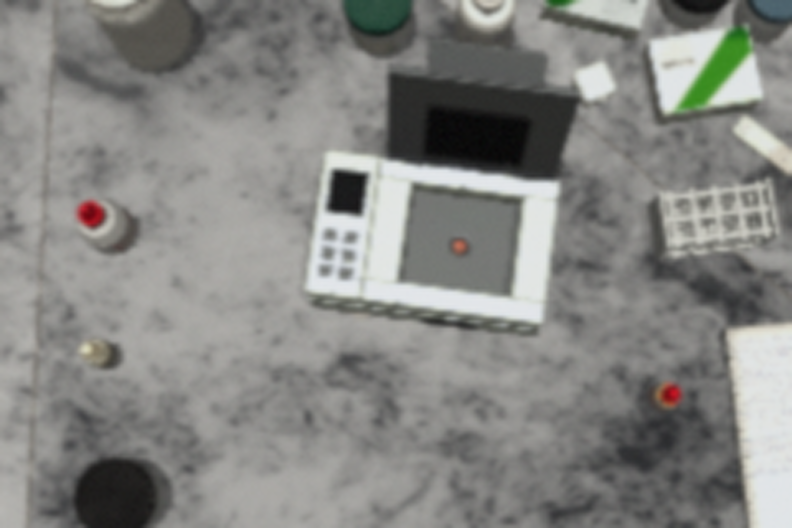

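View pics/c2.png

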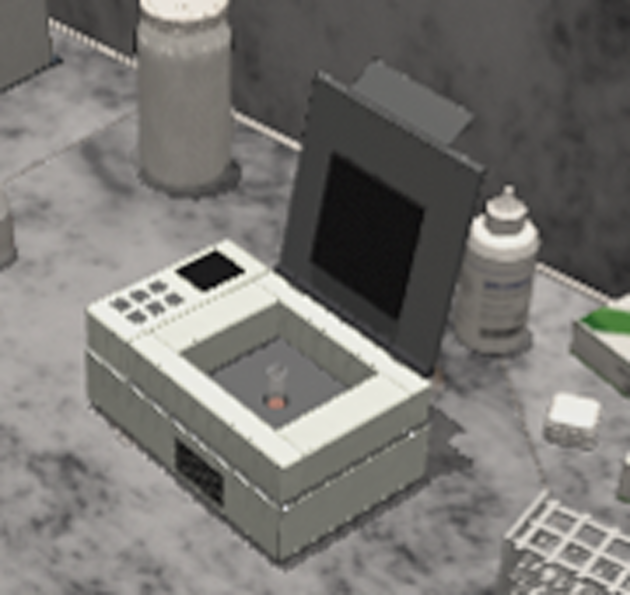

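The close crops show lip corners at about (330,112) and (366,117) in the top view, and (377,117) and (405,133) in the scene view. I'll check the model against these, and locate the bystanders.

```bash
cat >> h.py <<'E'
yaw=np.radians(-7.08);O=np.array([.6356,-.0975,0])
RR=np.array([[np.cos(yaw),-np.sin(yaw),0],[np.sin(yaw),np.cos(yaw),0],[0,0,1]])
W=lambda p:O+np.asarray(p)@RR.T
L=lambda p:(np.asarray(p)-O)@RR
def cov(th,a,n,y=0): # along a from hinge, n to the outer side
    return np.array([.066-a*np.cos(th)+n*np.sin(th),y,.093+a*np.sin(th)+n*np.cos(th)])
E
python3 - <<'E'
from station import cams
from h import *
T=cams.snapshot("top");S=cams.snapshot("scene")
P=[W(cov(1.75,.17,.02,y)) for y in(.045,-.045)]+[W(cov(1.75,.15,-.002,y)) for y in(.075,-.075)]
print(proj(T,P).round(1),proj(S,P).round(1))
F=[W((-.067,.13,.09)),W((-.067,-.08,.09)),W((.063,-.08,.09)),W((-.067,-.08,0))]
print("housing scene",proj(S,F).round(1))
for n,uv,z in(("antis",(402,219),.06),("jar",(235,250),.066),("dropper",(229,207),.07),("red",(229,166),.1),("whitebottle",(348,99),.1),("green",(314,97),.06),("wallfoot",(330,84),0),("rack",(418,165),.058)):
    w=plane(T,uv,z)[0];print(n,w.round(3),L(w).round(3))
E
```

```text
[[330.1 110.5]
 [366.  115.2]
 [316.9 120.7]
 [375.9 128.4]] [[377.3 115.4]
 [406.1 131.6]
 [359.9 119.9]
 [407.2 147.8]]
housing scene [[293.4 186.8]
 [350.5 233. ]
 [393.5 208.6]
 [349.4 261.9]]
antis [ 0.503 -0.283  0.06 ] [-0.109 -0.2    0.06 ]
jar [0.406 0.201 0.066] [-0.265  0.268  0.066]
dropper [0.53  0.223 0.07 ] [-0.144  0.305  0.07 ]
red [0.646 0.221 0.1  ] [-0.029  0.318  0.1  ]
whitebottle [ 0.852 -0.121  0.1  ] [0.217 0.003 0.1  ]
green [ 0.874 -0.019  0.06 ] [0.226 0.107 0.06 ]
wallfoot [ 0.944 -0.068  0.   ] [0.302 0.067 0.   ]
rack [ 0.665 -0.333  0.058] [ 0.058 -0.23   0.058]
```

Request:
arm_command(
  deltas=[
    {"tx":-1.5,"ty":-1.2,"tz":-2.0,"hand":1},
    {"tx":-2.9,"ty":-2.4,"tz":-1.6,"hand":1},
    {"tx":-2.9,"ty":-2.4,"tz":-1.6,"hand":1},
    {"tx":-2.9,"ty":-2.4,"tz":-1.6,"hand":1},
    {"tx":-2.9,"ty":-2.4,"tz":-1.6,"hand":1},
    {"tx":-2.9,"ty":-2.4,"tz":-1.6,"hand":1},
    {"tx":-2.9,"ty":-2.4,"tz":-1.6,"hand":1},
    {"tx":-2.9,"ty":-2.4,"tz":-1.6,"hand":1},
    {"tx":-2.9,"ty":-2.4,"tz":-1.6,"hand":1},
    {"tx":-2.9,"ty":-2.4,"tz":-1.6,"hand":1},
    {"tx":-2.9,"ty":-2.4,"tz":-1.0,"hand":1},
    {"tx":-2.9,"ty":-2.4,"tz":0,"hand":1},
    {"tx":-2.9,"ty":-2.4,"hand":1},
    {"tx":-2.9,"ty":-2.4,"hand":1},
    {"tx":-2.9,"ty":-2.4,"hand":1},
    {"tx":-2.9,"ty":-2.4,"hand":1},
    {"tx":-2.9,"ty":-2.4,"hand":1},
    {"tx":-2.9,"ty":-2.4,"hand":1},
    {"tx":-2.9,"ty":-2.4,"hand":1},
    {"tx":-1.5,"ty":-1.2,"hand":1},
  ],
)

```text
validation failed for argument at $.de...
```

```bash
cat >> h.py <<'E'
def target(tilt): # tool frame in world: z forward and down by tilt deg
    t=np.radians(tilt);z=np.array([np.cos(t),0,-np.sin(t)]);y=np.array([0,1.,0])
    return RR@np.c_[np.cross(y,z),y,z]
def where(tilt=45,p=None):
    from station import sensors
    s=sensors.get_state();R=np.array(s["ee_rot"])
    rv=np.degrees(cv2.Rodrigues(R.T@target(tilt))[0].ravel())
    print("t",s["time_s"],"loc mm",(L(s["ee_pos"])*1000).round(1),"rv",rv.round(1),"F",s["wrist_force"].round(1),"q",s["joints"].round(0),"gap",s["finger_gap"])
    if p is not None: print("tool-shift cm",((W(p)-s["ee_pos"])@R*100).round(2))
E
python3 -c "
from h import *
where(45,(.04,0,.40))"
```

```text
t 0.3 loc mm [-471.8  619.4  222.4] rv [ -6.3 -44.7 -15. ] F [-0.2 -0.7  0.6] q [66. 24. 93. -0. 62. -1.] gap 0.08772885846917705
tool-shift cm [-66.18 -45.58 -17.74]
```

Request:
arm_command(
  deltas=[
    {"wx":0,"wy":0,"wz":0,"tx":-1.5,"ty":-1.2,"tz":-2.0,"hand":1},
    {"wx":0,"wy":0,"wz":0,"tx":-2.9,"ty":-2.4,"tz":-1.6,"hand":1},
    {"wx":0,"wy":0,"wz":0,"tx":-2.9,"ty":-2.4,"tz":-1.6,"hand":1},
    {"wx":0,"wy":0,"wz":0,"tx":-2.9,"ty":-2.4,"tz":-1.6,"hand":1},
    {"wx":0,"wy":0,"wz":0,"tx":-2.9,"ty":-2.4,"tz":-1.6,"hand":1},
    {"wx":0,"wy":0,"wz":0,"tx":-2.9,"ty":-2.4,"tz":-1.6,"hand":1},
    {"wx":0,"wy":0,"wz":0,"tx":-2.9,"ty":-2.4,"tz":-1.6,"hand":1},
    {"wx":0,"wy":0,"wz":0,"tx":-2.9,"ty":-2.4,"tz":-1.6,"hand":1},
    {"wx":0,"wy":0,"wz":0,"tx":-2.9,"ty":-2.4,"tz":-1.6,"hand":1},
    {"wx":0,"wy":0,"wz":0,"tx":-2.9,"ty":-2.4,"tz":-1.6,"hand":1},
    {"wx":0,"wy":0,"wz":0,"tx":-2.9,"ty":-2.4,"tz":-1.0,"hand":1},
    {"wx":0,"wy":0,"wz":0,"tx":-2.9,"ty":-2.4,"tz":0,"hand":1},
    {"wx":0,"wy":0,"wz":0,"tx":-2.9,"ty":-2.4,"tz":0,"hand":1},
    {"wx":0,"wy":0,"wz":0,"tx":-2.9,"ty":-2.4,"tz":0,"hand":1},
    {"wx":0,"wy":0,"wz":0,"tx":-2.9,"ty":-2.4,"tz":0,"hand":1},
    {"wx":0,"wy":0,"wz":0,"tx":-2.9,"ty":-2.4,"tz":0,"hand":1},
    {"wx":0,"wy":0,"wz":0,"tx":-2.9,"ty":-2.4,"tz":0,"hand":1},
    {"wx":0,"wy":0,"wz":0,"tx":-2.9,"ty":-2.4,"tz":0,"hand":1},
    {"wx":0,"wy":0,"wz":0,"tx":-2.9,"ty":-2.4,"tz":0,"hand":1},
    {"wx":0,"wy":0,"wz":0,"tx":-1.5,"ty":-1.2,"tz":0,"hand":1},
  ],
)

```text
time_s: 1.97
ee_pos: [0.5753, -0.0633, 0.3965]
ee_rot: [[-0.92, 0.392, 0.0], [0.392, 0.92, -0.001], [-0.001, -0.001, -1.0]]
wrist_force: [-0.2, -0.0, -0.4]
finger_gap: 0.0004
gripper_force: 0.0
```

```bash
python3 -c "
from h import *
where(45,(.04,0,.40))"
```

```text
t 1.9667 loc mm [-64.   26.5 396.5] rv [ -6.3 -44.7 -15.2] F [-0.2 -0.  -0.4] q [ -7.  12.  88.  -0.  80. -74.] gap 0.00043814180131629524
tool-shift cm [-10.73   0.32  -0.35]
```

Request:
arm_command(
  deltas=[
    {"wx":-0.79,"wy":-5.59,"wz":-1.9,"tx":0,"ty":0,"tz":0,"hand":1},
    {"wx":-0.79,"wy":-5.59,"wz":-1.9,"tx":0,"ty":0,"tz":0,"hand":1},
    {"wx":-0.79,"wy":-5.59,"wz":-1.9,"tx":0,"ty":0,"tz":0,"hand":1},
    {"wx":-0.79,"wy":-5.59,"wz":-1.9,"tx":0,"ty":0,"tz":0,"hand":1},
    {"wx":-0.79,"wy":-5.59,"wz":-1.9,"tx":0,"ty":0,"tz":0,"hand":1},
    {"wx":-0.79,"wy":-5.59,"wz":-1.9,"tx":0,"ty":0,"tz":0,"hand":1},
    {"wx":-0.79,"wy":-5.59,"wz":-1.9,"tx":0,"ty":0,"tz":0,"hand":1},
    {"wx":-0.79,"wy":-5.59,"wz":-1.9,"tx":0,"ty":0,"tz":0,"hand":1},
    {"wx":0,"wy":0,"wz":0,"tx":0,"ty":0,"tz":0,"hand":1},
  ],
)

```text
time_s: 2.72
ee_pos: [0.5705, -0.0595, 0.3932]
ee_rot: [[-0.703, 0.12, 0.701], [0.085, 0.993, -0.085], [-0.706, -0.0, -0.708]]
wrist_force: [-1.7, 0.6, -1.0]
finger_gap: 0.0005
gripper_force: 0.0
```

```bash
python3 -c "
from h import *
where(45,(.08,0,.345));where(45,(.15,0,.275))"
```

```text
t 2.7167 loc mm [-69.3  29.7 393.2] rv [ 0.1 -0.1  0.2] F [-1.7  0.6 -1. ] q [ -7.  -6. 119.   1.  22. -91.] gap 0.0005479147654625639
tool-shift cm [-7.17 -3.02 13.95]
t 2.7167 loc mm [-69.3  29.7 393.2] rv [ 0.1 -0.1  0.2] F [-1.7  0.6 -1. ] q [ -7.  -6. 119.   1.  22. -91.] gap 0.0005479147654625639
tool-shift cm [-7.19 -3.05 23.85]
```

Request:
arm_command(
  deltas=[
    {"wx":0,"wy":0,"wz":0,"tx":-1.43,"ty":-0.6,"tz":2.8,"hand":1},
    {"wx":0,"wy":0,"wz":0,"tx":-1.43,"ty":-0.6,"tz":2.8,"hand":1},
    {"wx":0,"wy":0,"wz":0,"tx":-1.43,"ty":-0.6,"tz":2.8,"hand":1},
    {"wx":0,"wy":0,"wz":0,"tx":-1.43,"ty":-0.6,"tz":2.8,"hand":1},
    {"wx":0,"wy":0,"wz":0,"tx":-1.43,"ty":-0.6,"tz":2.8,"hand":1},
    {"wx":0,"wy":0,"wz":0,"tx":0,"ty":0,"tz":2,"hand":1},
    {"wx":0,"wy":0,"wz":0,"tx":0,"ty":0,"tz":2,"hand":1},
    {"wx":0,"wy":0,"wz":0,"tx":0,"ty":0,"tz":2,"hand":1},
    {"wx":0,"wy":0,"wz":0,"tx":0,"ty":0,"tz":2,"hand":1},
    {"wx":0,"wy":0,"wz":0,"tx":0,"ty":0,"tz":2,"hand":1},
    {"wx":0,"wy":0,"wz":0,"tx":0,"ty":0,"tz":0,"hand":1},
  ],
)

```text
time_s: 3.63
ee_pos: [0.7907, -0.1158, 0.274]
ee_rot: [[-0.706, 0.12, 0.698], [0.087, 0.993, -0.083], [-0.703, 0.002, -0.711]]
wrist_force: [-0.4, 0.8, -0.3]
finger_gap: 0.0006
gripper_force: 0.0
```

Run:
```python
from h import *
where(45,(.132,0,.256))
from station import cams
s2=cams.snapshot("scene")
cv2.imwrite("pics/d1.png",cv2.resize(s2["color"][60:270,270:450][:,:,::-1],None,fx=2.8,fy=2.8,interpolation=cv2.INTER_CUBIC))
```

```text
t 3.6333 loc mm [156.1   0.9 274. ] rv [ 0.2 -0.3  0. ] F [-0.4  0.8 -0.3] q [ -10.   23.  101.   11.   12. -103.] gap 0.0005571128235036166
tool-shift cm [ 2.98 -0.09 -0.42]
```

View pics/d1.png

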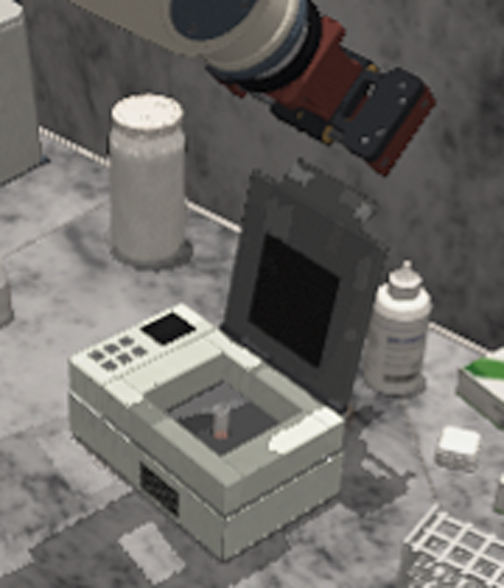

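The gripper's tip edge is at crop (385,170), above and behind the lip at crop (300–375, 165–220). It is clear of the cover, so I pull forward now.

Request:
arm_command(
  deltas=[
    {"wx":0,"wy":0,"wz":0,"tx":0.8,"ty":0,"tz":-0.1,"hand":1},
    {"wx":0,"wy":0,"wz":0,"tx":0.8,"ty":0,"tz":-0.1,"hand":1},
    {"wx":0,"wy":0,"wz":0,"tx":0.8,"ty":0,"tz":-0.1,"hand":1},
    {"wx":0,"wy":0,"wz":0,"tx":0.4,"ty":0,"tz":-0.1,"hand":1},
    {"wx":0,"wy":0,"wz":0,"tx":0.32,"ty":0,"tz":-0.39,"hand":1},
    {"wx":0,"wy":0,"wz":0,"tx":0.32,"ty":0,"tz":-0.39,"hand":1},
    {"wx":0,"wy":0,"wz":0,"tx":0.32,"ty":0,"tz":-0.39,"hand":1},
    {"wx":0,"wy":0,"wz":0,"tx":0.32,"ty":0,"tz":-0.39,"hand":1},
    {"wx":0,"wy":0,"wz":0,"tx":0.32,"ty":0,"tz":-0.39,"hand":1},
    {"wx":0,"wy":0,"wz":0,"tx":0.32,"ty":0,"tz":-0.39,"hand":1},
  ],
)

```text
time_s: 4.52
ee_pos: [0.738, -0.1098, 0.2663]
ee_rot: [[-0.698, 0.121, 0.706], [0.085, 0.993, -0.086], [-0.711, -0.0, -0.703]]
wrist_force: [1.0, 2.7, 7.7]
finger_gap: 0.0004
gripper_force: 3.1
```

Run:
```python
from h import *
where(45,(.072,0,.262))
from station import cams
s2=cams.snapshot("scene")
cv2.imwrite("pics/d2.png",cv2.resize(s2["color"][60:270,270:450][:,:,::-1],None,fx=2.8,fy=2.8,interpolation=cv2.INTER_CUBIC))
```

```text
t 4.5167 loc mm [103.2   0.4 266.3] rv [0.1 0.3 0.1] F [1.  2.7 7.7] q [ -10.   20.  108.   20.    7. -112.] gap 0.00044414940950177523
tool-shift cm [ 2.5  -0.03 -1.91]
```

View pics/d2.png

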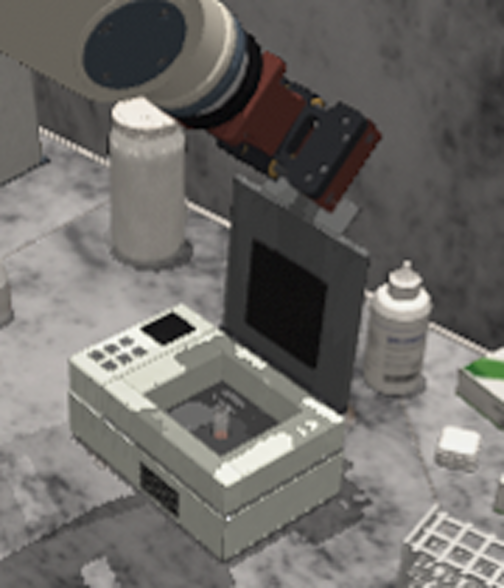

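The finger now bears on the lip and the cover is about upright. However, joint 5 is at 7°, against a limit of 6.16°, so I'll fit the arm geometry from the samples to choose a wrist attitude for the catch.

```bash
cat > kin.py <<'E'
from h import *
from scipy.optimize import least_squares
D=np.radians
smp=[(.6245,.222,24.28,93.43,180),(.5788,.3965,12,88,180),(.5736,.3932,-6,119,135),(.799,.274,23,101,135),(.7462,.2663,20,108,135)]
def wc(p,j2,j3):
    a1,d1,l2,a3,l3,d6=p;f=D(j2+j3);a=D(j2)
    return np.array([a1+l2*np.sin(a)+l3*np.sin(f)-a3*np.cos(f),d1+l2*np.cos(a)+l3*np.cos(f)+a3*np.sin(f)])
def res(p):
    o=[]
    for r_,z,j2,j3,t in smp:o+=list(wc(p,j2,j3)+p[5]*np.array([np.sin(D(t)),np.cos(D(t))])-[r_,z])
    return np.r_[o,(np.array(p)-p0)*.02]
p0=np.array([.05,.3,.4,.0,.4,.25]);s=least_squares(res,p0);P=s.x
def ik(x,z,tilt):
    w=W((x,0,z));r_=np.hypot(*w[:2]);c=np.array([r_-P[5]*np.cos(D(tilt)),z+P[5]*np.sin(D(tilt))])
    q=least_squares(lambda q:wc(P,*q)-c,[10,110]);return q.x,90+tilt-q.x.sum(),np.linalg.norm(q.fun)
if __name__=="__main__":
    print(P.round(3),res(P).round(3))
    for tgt in((.15,.275),(.08,.262),(.03,.31),(-.06,.27),(-.05,.20),(-.07,.15),(-.09,.08),(-.1,.06)):
        for t in(20,45,65):
            q,j5,e=ik(*tgt,t);print(tgt,t,q.round(0),"j5",round(j5),round(e,3))
E
python3 kin.py; python3 -c "
from station import sensors; s=sensors.get_state();print(s['time_s'],s['joints'],s['ee_pos'],s['wrist_force'])"
```

```text
[-0.007  0.306  0.569 -0.073  0.488  0.311] [ 0.     0.001  0.    -0.001 -0.     0.001 -0.001  0.003  0.    -0.003
 -0.001  0.     0.003 -0.001  0.002  0.001]
(0.15, 0.275) 20 [ 28. 114.] j5 -32 0.0
(0.15, 0.275) 45 [ 23. 102.] j5 11 0.0
(0.15, 0.275) 65 [26. 87.] j5 42 0.0
(0.08, 0.262) 20 [ 25. 123.] j5 -38 0.0
(0.08, 0.262) 45 [ 18. 111.] j5 6 0.0
(0.08, 0.262) 65 [21. 97.] j5 37 0.0
(0.03, 0.31) 20 [ 16. 128.] j5 -34 0.0
(0.03, 0.31) 45 [ 10. 114.] j5 11 0.0
(0.03, 0.31) 65 [ 14. 101.] j5 41 0.0
(-0.06, 0.27) 20 [ 17. 139.] j5 -46 0.0
(-0.06, 0.27) 45 [  6. 126.] j5 3 0.0
(-0.06, 0.27) 65 [  8. 113.] j5 33 0.0
(-0.05, 0.2) 20 [ 30. 139.] j5 -59 0.0
(-0.05, 0.2) 45 [ 15. 128.] j5 -8 0.0
(-0.05, 0.2) 65 [ 15. 116.] j5 24 0.0
(-0.07, 0.15) 20 [ 40. 141.] j5 -70 0.0
(-0.07, 0.15) 45 [ 21. 132.] j5 -18 0.0
(-0.07, 0.15) 65 [ 19. 120.] j5 16 0.0
(-0.09, 0.08) 20 [ 54. 140.] j5 -84 0.0
(-0.09, 0.08) 45 [ 32. 135.] j5 -31 0.0
(-0.09, 0.08) 65 [ 26. 124.] j5 5 0.0
(-0.1, 0.06) 20 [ 58. 140.] j5 -89 0.0
(-0.1, 0.06) 45 [ 35. 136.] j5 -36 0.0
(-0.1, 0.06) 65 [ 28. 126.] j5 2 0.0
4.5667 [ -10.39912204   19.68972228  108.10866796   19.56106373    7.3646542
 -111.85859565] [ 0.73741831 -0.10972014  0.26638645] [0.7460211  1.24730666 6.33846437]
```

Request:
arm_command(
  deltas=[
    {"wx":0,"wy":0,"wz":0,"tx":-1.5,"ty":0,"tz":0.3,"hand":1},
    {"wx":0,"wy":0,"wz":0,"tx":-2.5,"ty":0,"tz":0,"hand":1},
    {"wx":0,"wy":0,"wz":0,"tx":-2.5,"ty":0,"tz":0,"hand":1},
    {"wx":0,"wy":6.7,"wz":0,"tx":-0.5,"ty":0,"tz":0,"hand":1},
    {"wx":0,"wy":6.7,"wz":0,"tx":0,"ty":0,"tz":0,"hand":1},
    {"wx":0,"wy":6.6,"wz":0,"tx":0,"ty":0,"tz":0,"hand":1},
    {"wx":0,"wy":0,"wz":7.1,"tx":0,"ty":0,"tz":-0.5,"hand":1},
    {"wx":0,"wy":0,"wz":7.1,"tx":0,"ty":0,"tz":-0.5,"hand":1},
    {"wx":0,"wy":0,"wz":7.1,"tx":0,"ty":0,"tz":-0.5,"hand":1},
    {"wx":0,"wy":0,"wz":7.1,"tx":0,"ty":0,"tz":0,"hand":1},
    {"wx":0,"wy":0,"wz":7.1,"tx":0,"ty":0,"tz":0,"hand":1},
    {"wx":0,"wy":0,"wz":7.1,"tx":0,"ty":0,"tz":0,"hand":1},
    {"wx":0,"wy":0,"wz":7.1,"tx":0,"ty":0,"tz":0,"hand":1},
    {"wx":0,"wy":0,"wz":7.1,"tx":0,"ty":0,"tz":0,"hand":1},
    {"wx":0,"wy":0,"wz":7.1,"tx":0,"ty":0,"tz":0,"hand":1},
    {"wx":0,"wy":0,"wz":7.1,"tx":0,"ty":0,"tz":0,"hand":1},
    {"wx":0,"wy":0,"wz":7.1,"tx":0,"ty":0,"tz":0,"hand":1},
    {"wx":0,"wy":0,"wz":7.1,"tx":0,"ty":0,"tz":0,"hand":1},
    {"wx":0,"wy":0,"wz":7.1,"tx":0,"ty":0,"tz":0,"hand":1},
    {"wx":0,"wy":0,"wz":7.1,"tx":0,"ty":0,"tz":0,"hand":1},
  ],
)

```text
time_s: 6.23
ee_pos: [0.7809, -0.1149, 0.3237]
ee_rot: [[0.27, 0.864, 0.424], [0.96, -0.275, -0.05], [0.073, 0.421, -0.904]]
wrist_force: [-0.7, 0.0, -0.7]
finger_gap: 0.0002
gripper_force: 0.0
```

```bash
cat >> h.py <<'E'
def target(tilt,yo=0,flip=1):
    t,a=np.radians([tilt,yo]);z=np.array([np.cos(t)*np.cos(a),np.cos(t)*np.sin(a),-np.sin(t)]);y=np.array([-np.sin(a),np.cos(a),0])*(-1 if flip else 1)
    return RR@np.c_[np.cross(y,z),y,z]
def where(tilt=65,yo=0,p=None,flip=1):
    from station import sensors
    s=sensors.get_state();R=np.array(s["ee_rot"]);z=R[:,2]@RR
    rv=np.degrees(cv2.Rodrigues(R.T@target(tilt,yo,flip))[0].ravel())
    print("t",round(s["time_s"],2),"loc mm",(L(s["ee_pos"])*1000).round(1),"tilt",np.degrees(np.arcsin(-z[2])).round(1),"rv",rv.round(1),"F",(s["wrist_force"]@RR).round(1),"q",s["joints"].round(0))
    if p is not None: print("tool-shift cm",((W(p)-s["ee_pos"])@R*100).round(2))
E
python3 -c "
from h import *
where(65,0);where(65,30)"
```

```text
t 6.23 loc mm [146.4   0.7 323.7] tilt 64.7 rv [ 0.1 -0.3 80.4] F [-0.7 -0.  -0.7] q [-10.  23.  85.   2.  46.   6.]
t 6.23 loc mm [146.4   0.7 323.7] tilt 64.7 rv [10.1  8.1 52.9] F [-0.7 -0.  -0.7] q [-10.  23.  85.   2.  46.   6.]
```

Request:
arm_command(
  deltas=[
    {"wx":1.26,"wy":1.01,"wz":6.6,"tx":0,"ty":0,"tz":0,"hand":1},
    {"wx":1.26,"wy":1.01,"wz":6.6,"tx":0,"ty":0,"tz":0,"hand":1},
    {"wx":1.26,"wy":1.01,"wz":6.6,"tx":0,"ty":0,"tz":0,"hand":1},
    {"wx":1.26,"wy":1.01,"wz":6.6,"tx":0,"ty":0,"tz":0,"hand":1},
    {"wx":1.26,"wy":1.01,"wz":6.6,"tx":0,"ty":0,"tz":0,"hand":1},
    {"wx":1.26,"wy":1.01,"wz":6.6,"tx":0,"ty":0,"tz":0,"hand":1},
    {"wx":1.26,"wy":1.01,"wz":6.6,"tx":0,"ty":0,"tz":0,"hand":1},
    {"wx":1.26,"wy":1.01,"wz":6.6,"tx":0,"ty":0,"tz":0,"hand":1},
    {"wx":0,"wy":0,"wz":0,"tx":0,"ty":0,"tz":0,"hand":1},
  ],
)

```text
time_s: 6.98
ee_pos: [0.7809, -0.1157, 0.3234]
ee_rot: [[0.834, 0.392, 0.388], [0.356, -0.92, 0.164], [0.421, 0.001, -0.907]]
wrist_force: [-0.0, 0.2, 0.3]
finger_gap: 0.0007
gripper_force: 0.0
```

```bash
cat >> h.py <<'E'
def legs(tilt,yo,*pts): # tool-axis shifts between local points (mm)
    R=target(tilt,yo)
    for a,b in zip(pts,pts[1:]): print(a,b,((np.subtract(b,a)/10)@RR.T@R).round(2))
E
python3 -c "
from h import *
where(65,30,(.145,-.005,.242))
legs(65,30,(145,0,242),(133,0,242),(74,0,250),(74,0,290),(-50,0,290),(-50,0,180))
for d in ((-10,0,0),(0,0,-10),(0,10,0)): legs(65,30,(0,0,0),d)"
```

```text
t 6.98 loc mm [ 1.464e+02 -2.000e-01  3.234e+02] tilt 65.1 rv [-0.   0.1  0.2] F [-0.   0.2  0.3] q [-15.  25.  82.  19.  54.  43.]
tool-shift cm [-3.76  0.34  7.23]
(145, 0, 242) (133, 0, 242) [-0.94 -0.6  -0.44]
(133, 0, 242) (74, 0, 250) [-4.29 -2.95 -2.88]
(74, 0, 250) (74, 0, 290) [ 1.69  0.   -3.63]
(74, 0, 290) (-50, 0, 290) [-9.73 -6.2  -4.54]
(-50, 0, 290) (-50, 0, 180) [-4.65  0.    9.97]
(0, 0, 0) (-10, 0, 0) [-0.78 -0.5  -0.37]
(0, 0, 0) (0, 0, -10) [-0.42  0.    0.91]
(0, 0, 0) (0, 10, 0) [ 0.45 -0.87  0.21]
```

Request:
arm_command(
  deltas=[
    {"wx":0,"wy":0,"wz":0,"tx":-0.8,"ty":0.17,"tz":1.87,"hand":1},
    {"wx":0,"wy":0,"wz":0,"tx":-0.8,"ty":0.17,"tz":1.87,"hand":1},
    {"wx":0,"wy":0,"wz":0,"tx":-0.8,"ty":0.17,"tz":1.87,"hand":1},
    {"wx":0,"wy":0,"wz":0,"tx":-0.8,"ty":0.17,"tz":1.87,"hand":1},
    {"wx":0,"wy":0,"wz":0,"tx":0,"ty":0,"tz":0,"hand":1},
    {"wx":0,"wy":0,"wz":0,"tx":-0.55,"ty":-0.35,"tz":-0.26,"hand":1},
    {"wx":0,"wy":0,"wz":0,"tx":-0.55,"ty":-0.35,"tz":-0.26,"hand":1},
    {"wx":0,"wy":0,"wz":0,"tx":-0.44,"ty":-0.3,"tz":-0.29,"hand":1},
    {"wx":0,"wy":0,"wz":0,"tx":-0.44,"ty":-0.3,"tz":-0.29,"hand":1},
    {"wx":0,"wy":0,"wz":0,"tx":-0.44,"ty":-0.3,"tz":-0.29,"hand":1},
    {"wx":0,"wy":0,"wz":0,"tx":-0.44,"ty":-0.3,"tz":-0.29,"hand":1},
  ],
)

```text
time_s: 7.9
ee_pos: [0.7491, -0.1162, 0.248]
ee_rot: [[0.831, 0.396, 0.392], [0.361, -0.918, 0.163], [0.424, 0.006, -0.906]]
wrist_force: [2.3, -0.3, 1.6]
finger_gap: 0.0
gripper_force: 0.8
```

Run:
```python
from h import *
where(65,30,(.074,0,.250))
from station import cams
s2=cams.snapshot("scene")
cv2.imwrite("pics/d3.png",cv2.resize(s2["color"][60:270,270:450][:,:,::-1],None,fx=2.8,fy=2.8,interpolation=cv2.INTER_CUBIC))
```

```text
t 7.9 loc mm [115.   -4.6 248. ] tilt 64.9 rv [ 0.2 -0.1  0.5] F [2.4 0.  1.6] q [-16.  27.  90.  22.  45.  38.]
tool-shift cm [-2.9  -2.47 -1.59]
```

View pics/d3.png

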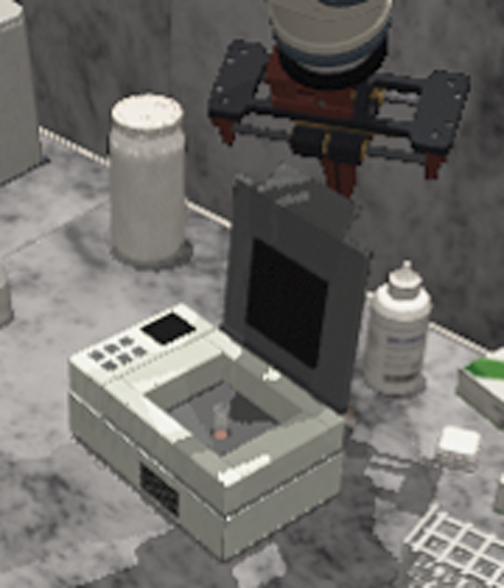

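The finger is behind the lip at crop (340,190), pushing with 2.4 N, and the cover is close to upright. I continue over the top.

Request:
arm_command(
  deltas=[
    {"wx":0,"wy":0,"wz":0,"tx":-0.42,"ty":-0.35,"tz":-0.25,"hand":1},
    {"wx":0,"wy":0,"wz":0,"tx":-0.42,"ty":-0.35,"tz":-0.25,"hand":1},
    {"wx":0,"wy":0,"wz":0,"tx":-0.42,"ty":-0.35,"tz":-0.25,"hand":1},
    {"wx":0,"wy":0,"wz":0,"tx":-0.42,"ty":-0.35,"tz":-0.25,"hand":1},
    {"wx":0,"wy":0,"wz":0,"tx":-0.42,"ty":-0.35,"tz":-0.25,"hand":1},
    {"wx":0,"wy":0,"wz":0,"tx":-0.42,"ty":-0.35,"tz":-0.25,"hand":1},
    {"wx":0,"wy":0,"wz":0,"tx":-0.42,"ty":-0.35,"tz":-0.25,"hand":1},
  ],
)

```text
time_s: 8.53
ee_pos: [0.7072, -0.1068, 0.2491]
ee_rot: [[0.832, 0.396, 0.388], [0.361, -0.918, 0.164], [0.421, 0.004, -0.907]]
wrist_force: [-0.1, 0.9, -0.0]
finger_gap: 0.0007
gripper_force: 0.1
```

Run:
```python
from h import *
where(65,30,(.074,0,.290))
from station import cams
s=cams.snapshot("scene")
g=s["color"][60:270,270:450][:,:,::-1]
cv2.imwrite("pics/d4.png",cv2.resize(g,None,fx=2.8,fy=2.8,interpolation=cv2.INTER_CUBIC))
for th in(1.5,1.4,1.3,1.2):print(th,((proj(s,[W(cov(th,.15,-.002,y)) for y in(.075,-.075)])-[270,60])*2.8).round(0).tolist())
```

```text
t 8.53 loc mm [ 72.2  -0.4 249.1] tilt 65.1 rv [0.  0.1 0.5] F [-0.2  0.8 -0. ] q [-16.  23.  96.  23.  44.  36.]
tool-shift cm [ 1.88  0.07 -3.63]
1.5 [[217.0, 181.0], [349.0, 262.0]]
1.4 [[203.0, 190.0], [334.0, 271.0]]
1.3 [[189.0, 199.0], [320.0, 282.0]]
1.2 [[176.0, 211.0], [305.0, 295.0]]
```

View pics/d4.png

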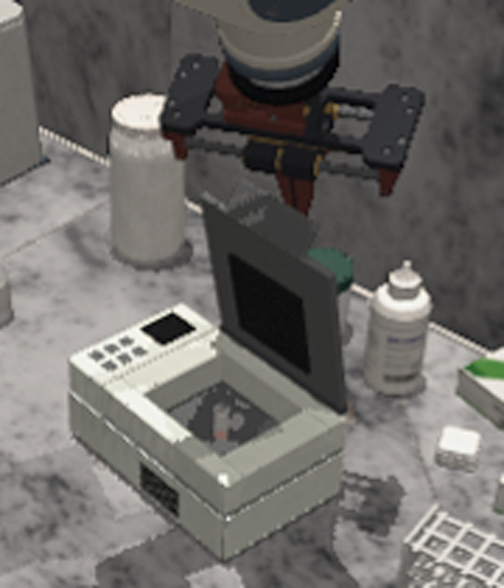

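The cover corners at crop (203,192) and (338,270) give about 1.39 rad, with the finger unloaded. Now I go over the lip and down in front to catch it.

Request:
arm_command(
  deltas=[
    {"wx":0,"wy":0,"wz":0,"tx":1.75,"ty":0,"tz":-3.75,"hand":1},
    {"wx":0,"wy":0,"wz":0,"tx":-0.8,"ty":-0.8,"tz":-2.0,"hand":1},
    {"wx":0,"wy":0,"wz":0,"tx":-3.2,"ty":-2.05,"tz":-1.5,"hand":1},
    {"wx":0,"wy":0,"wz":0,"tx":-3.2,"ty":-2.05,"tz":-1.5,"hand":1},
    {"wx":0,"wy":0,"wz":0,"tx":-2.2,"ty":-1.4,"tz":-1.0,"hand":1},
    {"wx":0,"wy":0,"wz":0,"tx":-1.6,"ty":0,"tz":3.4,"hand":1},
    {"wx":0,"wy":0,"wz":0,"tx":-1.6,"ty":0,"tz":3.4,"hand":1},
    {"wx":0,"wy":0,"wz":0,"tx":-1.6,"ty":0,"tz":3.4,"hand":1},
  ],
)

```text
time_s: 9.25
ee_pos: [0.5813, -0.0937, 0.193]
ee_rot: [[0.831, 0.396, 0.392], [0.361, -0.918, 0.162], [0.424, 0.007, -0.906]]
wrist_force: [1.0, -0.4, -0.0]
finger_gap: 0.0008
gripper_force: 0.0
```

Run:
```python
from h import *
where(65,30,(-.043,0,.181))
from station import cams
s=cams.snapshot("scene")
g=s["color"][60:270,270:450][:,:,::-1]
cv2.imwrite("pics/d5.png",cv2.resize(g,None,fx=2.8,fy=2.8,interpolation=cv2.INTER_CUBIC))
for th in(1.3,1.2,1.1,1.,.9,.8,.7):print(th,((proj(s,[W(cov(th,.15,-.002,y)) for y in(.075,-.075)])-[270,60])*2.8).round(0).tolist())
```

```text
t 9.25 loc mm [-54.4  -3.  193. ] tilt 64.9 rv [ 0.2 -0.1  0.5] F [ 1.  -0.3 -0. ] q [-19.  17. 114.  31.  33.  24.]
tool-shift cm [0.51 0.31 1.57]
1.3 [[189.0, 199.0], [320.0, 282.0]]
1.2 [[176.0, 211.0], [305.0, 295.0]]
1.1 [[162.0, 223.0], [291.0, 309.0]]
1.0 [[150.0, 237.0], [278.0, 324.0]]
0.9 [[138.0, 252.0], [265.0, 340.0]]
0.8 [[127.0, 267.0], [253.0, 356.0]]
0.7 [[118.0, 283.0], [242.0, 374.0]]
```

View pics/d5.png

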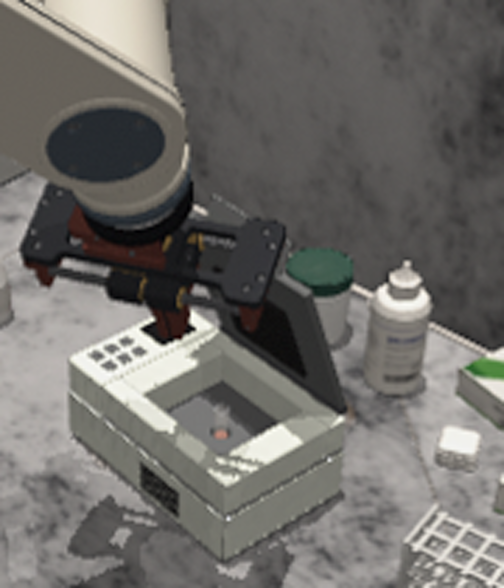

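The cover is at about 1.2 rad (right corner at crop (312,288)), and the finger is in front of it. I set the finger 14 mm further in and wait for the cover to land.

Request:
arm_command(
  deltas=[
    {"wx":0,"wy":0,"wz":0,"tx":0.3,"ty":0.22,"tz":0.98,"hand":1},
    {"wx":0,"wy":0,"wz":0,"tx":0.3,"ty":0.22,"tz":0.98,"hand":1},
    {"wx":0,"wy":0,"wz":0,"tx":0,"ty":0,"tz":0,"hand":1},
    {"wx":0,"wy":0,"wz":0,"tx":0,"ty":0,"tz":0,"hand":1},
    {"wx":0,"wy":0,"wz":0,"tx":0,"ty":0,"tz":0,"hand":1},
    {"wx":0,"wy":0,"wz":0,"tx":0,"ty":0,"tz":0,"hand":1},
  ],
)

```text
time_s: 9.8
ee_pos: [0.5964, -0.0922, 0.1788]
ee_rot: [[0.831, 0.396, 0.391], [0.361, -0.918, 0.163], [0.423, 0.006, -0.906]]
wrist_force: [-0.1, -0.9, 1.1]
finger_gap: 0.0004
gripper_force: 0.0
```

Request:
arm_command(
  deltas=[
    {"wx":0,"wy":0,"wz":0,"tx":0,"ty":0,"tz":0,"hand":1},
    {"wx":0,"wy":0,"wz":0,"tx":0,"ty":0,"tz":0,"hand":1},
    {"wx":0,"wy":0,"wz":0,"tx":0,"ty":0,"tz":0,"hand":1},
    {"wx":0,"wy":0,"wz":0,"tx":0,"ty":0,"tz":0,"hand":1},
  ],
)

```text
time_s: 10.13
ee_pos: [0.5955, -0.0921, 0.1775]
ee_rot: [[0.832, 0.396, 0.389], [0.361, -0.918, 0.163], [0.422, 0.004, -0.907]]
wrist_force: [-0.7, -0.9, 0.3]
finger_gap: 0.0004
gripper_force: 0.4
```

Run:
```python
from h import *
where(65,30)
from station import cams
s=cams.snapshot("scene")
g=s["color"][60:270,270:450][:,:,::-1]
cv2.imwrite("pics/d6.png",cv2.resize(g,None,fx=2.8,fy=2.8,interpolation=cv2.INTER_CUBIC))
```

```text
t 10.13 loc mm [-40.4   0.4 177.5] tilt 65.1 rv [0.1 0.1 0.5] F [-0.6 -1.   0.3] q [-18.  20. 113.  31.  32.  24.]
```

View pics/d6.png

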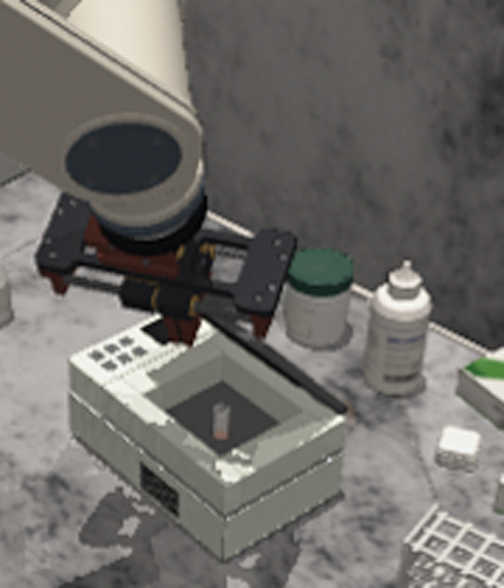

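The cover rests on the finger: its plate is almost edge-on at crop (215–345, 325–405), with a small finger load. Next I compute a lowering path with a resting-angle model of finger against cover.

```bash
cat > low.py <<'E'
from h import *
from scipy.optimize import brentq
YO=29.5
t=np.linspace(0,1,40)
la,ln=np.r_[t*.15,.15+t*.02],np.r_[0*t-.002,-.002+t*.022]
rho=np.hypot(la,ln);off=np.arctan2(ln,la);o=np.argsort(rho)
g=np.array([(a,b,-c) for a in np.linspace(-.01,.01,5) for b in np.linspace(-.0135,.0135,7) for c in np.linspace(0,.06,61)])
def pts(p,tilt): return np.asarray(p)+g@(RR.T@target(tilt,YO)).T
def rest(p,tilt):
    q=pts(p,tilt);x=.066-q[:,0];z=q[:,2]-.093;r_=np.hypot(x,z);m=r_<rho.max()
    v=np.arctan2(z,x)[m]-np.interp(r_[m],rho[o],off[o]);return v.max()
def tcp(th,tilt,s):
    B=cov(th,.15,-.002);R=RR.T@target(tilt,YO)
    p=B+s*R[:,2]-.01*R[:,0];p[1]=0
    d=np.array([np.sin(th),0,np.cos(th)])
    k=brentq(lambda k:rest(p+k*d,tilt)-th,-.03,.03);return p+k*d
E
python3 - <<'E'
from low import *
from station import sensors
s=sensors.get_state();p0=L(s["ee_pos"]);print("rest now",rest(p0,65).round(3))
for th in(.85,.6,.4,.3,.2,.1,.05,0,-.05):
    tl=40+29*th
    p=tcp(th,tl,.012);q=pts(p,tl);low=q[q[:,2]<.095]
    print(th,round(tl,1),(p*1000).round(1),"maxx low",(low[:,0].max()*1000).round(1) if len(low) else None)
E
```

```text
rest now 0.843
0.85 64.7 [-42.6   0.  185.1] maxx low None
0.6 57.4 [-64.2   0.  155.3] maxx low None
0.4 51.6 [-75.7   0.  128.1] maxx low None
0.3 48.7 [-79.4   0.  113.7] maxx low None
0.2 45.8 [-81.6   0.   99. ] maxx low -81.2
0.1 42.9 [-82.4   0.   84.2] maxx low -69.8
0.05 41.5 [-82.2   0.   76.7] maxx low -69.8
0 40 [-81.6   0.   69.2] maxx low -69.4
-0.05 38.5 [-80.7   0.   61.9] maxx low -68.6
```

Request:
arm_command(
  deltas=[
    {"wx":0,"wy":0,"wz":0,"tx":0,"ty":0,"tz":0,"hand":1},
    {"wx":0,"wy":0,"wz":0,"tx":0,"ty":0,"tz":0,"hand":1},
    {"wx":0,"wy":0,"wz":0,"tx":0,"ty":0,"tz":0,"hand":1},
    {"wx":0,"wy":0,"wz":0,"tx":0,"ty":0,"tz":0,"hand":1},
  ],
)

```text
time_s: 10.52
ee_pos: [0.5956, -0.0921, 0.1772]
ee_rot: [[0.832, 0.396, 0.389], [0.361, -0.918, 0.163], [0.422, 0.004, -0.907]]
wrist_force: [-1.7, -0.4, 0.1]
finger_gap: 0.0007
gripper_force: 0.5
```

The cover's load shows on the tool (−1.7 N in x) and the hold is steady, so the catch is made. Now the lowering legs.

```bash
cat >> low.py <<'E'
TL=lambda th:40+29*th
SS=lambda th:.002+.009*th
def plan(ths,rows):
    from station import sensors
    s=sensors.get_state();p=L(s["ee_pos"]);R=np.array(s["ee_rot"]);print("now",(p*1000).round(1),"rest",rest(p,np.degrees(np.arcsin(-R[2,2]))).round(3))
    for th,n in zip(ths,rows):
        p1=tcp(th,TL(th),SS(th));R1=target(TL(th),YO);rv=cv2.Rodrigues(R.T@R1)[0].ravel()
        Rm=R@cv2.Rodrigues(rv/2)[0]
        q=pts(p1,TL(th));lo=q[q[:,2]<.1]
        print(th,(p1*1000).round(0),"rv/row",(np.degrees(rv)/n).round(2),"sh/row",(((p1-p)@RR.T)@Rm*100/n).round(3),"n",n,"mid rest",rest((p+p1)/2,TL(th)*.5+.5*np.degrees(np.arcsin(-R[2,2]))).round(2),"maxx",(lo[:,0].max()*1000).round(0) if len(lo) else "")
        p,R=p1,R1
E
python3 -c "
from low import *
plan([.66,.48,.3,.2,.1,0,-.08],[6,6,6,5,5,5,4])"
```

```text
now [-40.4   0.5 177.2] rest 0.845
0.66 [-62.   0. 166.] rv/row [-0.04  0.99  0.15] sh/row [-0.359 -0.17   0.015] n 6 mid rest 0.75 maxx 
0.48 [-75.   0. 144.] rv/row [-0.    0.87  0.  ] sh/row [-0.364 -0.107  0.207] n 6 mid rest 0.57 maxx 
0.3 [-84.   0. 119.] rv/row [ 0.    0.87 -0.  ] sh/row [-0.36  -0.074  0.241] n 6 mid rest 0.39 maxx 
0.2 [-87.   0. 105.] rv/row [0.   0.58 0.  ] sh/row [-0.231 -0.029  0.174] n 5 mid rest 0.25 maxx -86.0
0.1 [-88.   0.  90.] rv/row [-0.    0.58 -0.  ] sh/row [-0.226 -0.015  0.184] n 5 mid rest 0.15 maxx -76.0
0 [-88.   0.  76.] rv/row [-0.    0.58  0.  ] sh/row [-0.222 -0.001  0.194] n 5 mid rest 0.05 maxx -76.0
-0.08 [-87.   0.  64.] rv/row [-0.    0.58  0.  ] sh/row [-0.214  0.012  0.199] n 4 mid rest -0.04 maxx -75.0
```

Request:
arm_command(
  deltas=[
    {"wx":0,"wy":1.0,"wz":0.1,"tx":-0.36,"ty":-0.17,"tz":0.02,"hand":1},
    {"wx":0,"wy":1.0,"wz":0.1,"tx":-0.36,"ty":-0.17,"tz":0.02,"hand":1},
    {"wx":0,"wy":1.0,"wz":0.1,"tx":-0.36,"ty":-0.17,"tz":0.02,"hand":1},
    {"wx":0,"wy":1.0,"wz":0.1,"tx":-0.36,"ty":-0.17,"tz":0.02,"hand":1},
    {"wx":0,"wy":1.0,"wz":0.1,"tx":-0.36,"ty":-0.17,"tz":0.02,"hand":1},
    {"wx":0,"wy":1.0,"wz":0.1,"tx":-0.36,"ty":-0.17,"tz":0.02,"hand":1},
    {"wx":0,"wy":0.87,"wz":0,"tx":-0.36,"ty":-0.11,"tz":0.21,"hand":1},
    {"wx":0,"wy":0.87,"wz":0,"tx":-0.36,"ty":-0.11,"tz":0.21,"hand":1},
    {"wx":0,"wy":0.87,"wz":0,"tx":-0.36,"ty":-0.11,"tz":0.21,"hand":1},
    {"wx":0,"wy":0.87,"wz":0,"tx":-0.36,"ty":-0.11,"tz":0.21,"hand":1},
    {"wx":0,"wy":0.87,"wz":0,"tx":-0.36,"ty":-0.11,"tz":0.21,"hand":1},
    {"wx":0,"wy":0.87,"wz":0,"tx":-0.36,"ty":-0.11,"tz":0.21,"hand":1},
    {"wx":0,"wy":0,"wz":0,"tx":0,"ty":0,"tz":0,"hand":1},
  ],
)

```text
time_s: 11.6
ee_pos: [0.5606, -0.0882, 0.1428]
ee_rot: [[0.745, 0.387, 0.543], [0.312, -0.922, 0.229], [0.589, -0.002, -0.808]]
wrist_force: [-1.1, 0.7, -1.3]
finger_gap: 0.0006
gripper_force: 0.5
```

```bash
python3 -c "
from low import *
where(53.9,29.5)
plan([.3,.2,.1,0,-.08],[7,6,6,6,4])"
```

```text
t 11.6 loc mm [-75.6  -0.  142.8] tilt 53.9 rv [-0.3  0.   0.2] F [-1.1  0.6 -1.3] q [-24.  22. 123.  73.  27. -22.]
now [-75.6  -0.  142.8] rest 0.471
0.3 [-84.   0. 119.] rv/row [-0.04  0.74  0.03] sh/row [-0.29  -0.057  0.202] n 7 mid rest 0.39 maxx 
0.2 [-87.   0. 105.] rv/row [0.   0.48 0.  ] sh/row [-0.193 -0.024  0.145] n 6 mid rest 0.25 maxx -86.0
0.1 [-88.   0.  90.] rv/row [-0.    0.48 -0.  ] sh/row [-0.189 -0.013  0.153] n 6 mid rest 0.15 maxx -76.0
0 [-88.   0.  76.] rv/row [-0.    0.48  0.  ] sh/row [-0.185 -0.001  0.161] n 6 mid rest 0.05 maxx -76.0
-0.08 [-87.   0.  64.] rv/row [-0.    0.58  0.  ] sh/row [-0.214  0.012  0.199] n 4 mid rest -0.04 maxx -75.0
```

Request:
arm_command(
  deltas=[
    {"wx":0,"wy":0.74,"wz":0,"tx":-0.29,"ty":-0.06,"tz":0.2,"hand":1},
    {"wx":0,"wy":0.74,"wz":0,"tx":-0.29,"ty":-0.06,"tz":0.2,"hand":1},
    {"wx":0,"wy":0.74,"wz":0,"tx":-0.29,"ty":-0.06,"tz":0.2,"hand":1},
    {"wx":0,"wy":0.74,"wz":0,"tx":-0.29,"ty":-0.06,"tz":0.2,"hand":1},
    {"wx":0,"wy":0.74,"wz":0,"tx":-0.29,"ty":-0.06,"tz":0.2,"hand":1},
    {"wx":0,"wy":0.74,"wz":0,"tx":-0.29,"ty":-0.06,"tz":0.2,"hand":1},
    {"wx":0,"wy":0.74,"wz":0,"tx":-0.29,"ty":-0.06,"tz":0.2,"hand":1},
    {"wx":0,"wy":0.48,"wz":0,"tx":-0.19,"ty":-0.02,"tz":0.15,"hand":1},
    {"wx":0,"wy":0.48,"wz":0,"tx":-0.19,"ty":-0.02,"tz":0.15,"hand":1},
    {"wx":0,"wy":0.48,"wz":0,"tx":-0.19,"ty":-0.02,"tz":0.15,"hand":1},
    {"wx":0,"wy":0.48,"wz":0,"tx":-0.19,"ty":-0.02,"tz":0.15,"hand":1},
    {"wx":0,"wy":0.48,"wz":0,"tx":-0.19,"ty":-0.02,"tz":0.15,"hand":1},
    {"wx":0,"wy":0.48,"wz":0,"tx":-0.19,"ty":-0.02,"tz":0.15,"hand":1},
  ],
)

```text
time_s: 12.68
ee_pos: [0.5509, -0.0867, 0.106]
ee_rot: [[0.661, 0.388, 0.642], [0.278, -0.922, 0.271], [0.697, -0.001, -0.717]]
wrist_force: [-1.3, 1.2, -0.9]
finger_gap: 0.0003
gripper_force: 0.8
```

```bash
python3 -c "
from low import *
where(45.8,29.5)
plan([.1,0,-.08],[6,6,5])"
```

```text
t 12.68 loc mm [-85.4   0.3 106. ] tilt 45.8 rv [-0.3 -0.   0.3] F [-1.4  1.1 -0.9] q [-28.  29. 128. 103.  34. -57.]
now [-85.4   0.3 106. ] rest 0.214
0.1 [-88.   0.  90.] rv/row [-0.06  0.48  0.04] sh/row [-0.215 -0.019  0.152] n 6 mid rest 0.16 maxx -76.0
0 [-88.   0.  76.] rv/row [-0.    0.48  0.  ] sh/row [-0.185 -0.001  0.161] n 6 mid rest 0.05 maxx -76.0
-0.08 [-87.   0.  64.] rv/row [-0.    0.46  0.  ] sh/row [-0.171  0.01   0.159] n 5 mid rest -0.04 maxx -75.0
```

Request:
arm_command(
  deltas=[
    {"wx":0,"wy":0.48,"wz":0,"tx":-0.21,"ty":-0.02,"tz":0.15,"hand":1},
    {"wx":0,"wy":0.48,"wz":0,"tx":-0.21,"ty":-0.02,"tz":0.15,"hand":1},
    {"wx":0,"wy":0.48,"wz":0,"tx":-0.21,"ty":-0.02,"tz":0.15,"hand":1},
    {"wx":0,"wy":0.48,"wz":0,"tx":-0.21,"ty":-0.02,"tz":0.15,"hand":1},
    {"wx":0,"wy":0.48,"wz":0,"tx":-0.21,"ty":-0.02,"tz":0.15,"hand":1},
    {"wx":0,"wy":0.48,"wz":0,"tx":-0.21,"ty":-0.02,"tz":0.15,"hand":1},
    {"wx":0,"wy":0.48,"wz":0,"tx":-0.18,"ty":0,"tz":0.16,"hand":1},
    {"wx":0,"wy":0.48,"wz":0,"tx":-0.18,"ty":0,"tz":0.16,"hand":1},
    {"wx":0,"wy":0.48,"wz":0,"tx":-0.18,"ty":0,"tz":0.16,"hand":1},
    {"wx":0,"wy":0.48,"wz":0,"tx":-0.18,"ty":0,"tz":0.16,"hand":1},
    {"wx":0,"wy":0.48,"wz":0,"tx":-0.18,"ty":0,"tz":0.16,"hand":1},
    {"wx":0,"wy":0.48,"wz":0,"tx":-0.18,"ty":0,"tz":0.16,"hand":1},
    {"wx":0,"wy":0.46,"wz":0,"tx":-0.18,"ty":0,"tz":0.16,"hand":1},
    {"wx":0,"wy":0.46,"wz":0,"tx":-0.18,"ty":0,"tz":0.16,"hand":1},
    {"wx":0,"wy":0.46,"wz":0,"tx":-0.18,"ty":0,"tz":0.16,"hand":1},
    {"wx":0,"wy":0.46,"wz":0,"tx":-0.18,"ty":0,"tz":0.16,"hand":1},
    {"wx":0,"wy":0,"wz":0,"tx":0,"ty":0,"tz":0,"hand":1},
  ],
)

```text
time_s: 14.1
ee_pos: [0.5482, -0.0867, 0.066]
ee_rot: [[0.57, 0.387, 0.724], [0.238, -0.922, 0.305], [0.786, -0.001, -0.618]]
wrist_force: [-1.3, 1.2, -0.3]
finger_gap: 0.0007
gripper_force: 0.0
```

```bash
python3 -c "
from low import *
where(38,29.5)
plan([-.08],[1])
legs(38,29.5,(0,0,0),(-10,0,0));legs(38,29.5,(0,0,0),(0,0,-10))"
```

```text
t 14.1 loc mm [-88.1  -0.   66. ] tilt 38.2 rv [-0.3  0.2  0.2] F [-1.5  1.  -0.3] q [-31.  39. 130. 118.  46. -78.]
now [-88.1  -0.   66. ] rest -0.07
-0.08 [-87.   0.  64.] rv/row [-0.33  0.49  0.16] sh/row [-0.114  0.036  0.178] n 1 mid rest -0.07 maxx -75.0
(0, 0, 0) (-10, 0, 0) [-0.54 -0.49 -0.69]
(0, 0, 0) (0, 0, -10) [-0.79  0.    0.62]
```

Request:
arm_command(
  deltas=[
    {"wx":0,"wy":0,"wz":0,"tx":-0.8,"ty":0,"tz":0.6,"hand":1},
    {"wx":0,"wy":0,"wz":0,"tx":-0.8,"ty":-0.75,"tz":-1.0,"hand":1},
    {"wx":0,"wy":0,"wz":0,"tx":-0.8,"ty":-0.75,"tz":-1.0,"hand":1},
    {"wx":0,"wy":0,"wz":0,"tx":-0.8,"ty":-0.75,"tz":-1.0,"hand":1},
    {"wx":0,"wy":0,"wz":0,"tx":0,"ty":0,"tz":-1.5,"hand":1},
    {"wx":0,"wy":0,"wz":0,"tx":0,"ty":0,"tz":-1.5,"hand":1},
    {"wx":0,"wy":0,"wz":0,"tx":0,"ty":0,"tz":-1.5,"hand":1},
    {"wx":0,"wy":0,"wz":0,"tx":0,"ty":0,"tz":0,"hand":1},
    {"wx":0,"wy":0,"wz":0,"tx":0,"ty":0,"tz":0,"hand":1},
  ],
)

```text
time_s: 14.85
ee_pos: [0.4718, -0.0953, 0.0846]
ee_rot: [[0.569, 0.386, 0.726], [0.239, -0.922, 0.303], [0.787, 0.001, -0.617]]
wrist_force: [-0.6, 0.6, -0.3]
finger_gap: 0.0007
gripper_force: 0.0
```

Run:
```python
from low import *
where(38,29.5)
from station import cams
T=cams.snapshot("top");im=T["color"].astype(int)
for th in(0,.05,.1):
  print(th,"corners",proj(T,[W(cov(th,.15,.006,y)) for y in(.075,-.075)]).round(1).tolist())
# top edge of deck/cover profile along the cover, at y=-60mm, from front outward
for y in(-.06,.06):
  q=[proj(T,[W((x,y,.099))])[0] for x in np.arange(-.12,.08,.006)]
  print(y,[int(im[int(round(v)),int(round(u))].mean()) for u,v in q])
S=cams.snapshot("scene")
si=S["color"].astype(int)
q=[proj(S,[W((x,-.07,.099))])[0] for x in np.arange(-.12,.08,.006)]
print("scene",[int(si[int(round(v)),int(round(u))].mean()) for u,v in q])
hsv=cv2.cvtColor(T["color"],cv2.COLOR_RGB2HSV)
m=((hsv[...,0]<8)|(hsv[...,0]>172))&(hsv[...,1]>140)&(hsv[...,2]>90)
for box in((395,210,412,228),(220,155,242,178)):
  a,b,c,d=box;v,u=np.nonzero(m[b:d,a:c]);print("red",u.mean()+a,v.mean()+b)
```

```text
t 14.85 loc mm [-162.8  -18.    84.6] tilt 38.1 rv [-0.2  0.1  0.2] F [-0.7  0.5 -0.3] q [-40.  36. 137. 113.  49. -82.]
0 corners [[309.4, 196.1], [361.8, 203.2]]
0.05 corners [[309.3, 195.5], [362.1, 202.8]]
0.1 corners [[309.3, 194.9], [362.4, 202.2]]
-0.06 [164, 166, 149, 144, 156, 109, 90, 125, 122, 124, 124, 125, 123, 122, 123, 123, 122, 123, 120, 121, 121, 122, 122, 121, 120, 121, 119, 121, 119, 119, 111, 92, 148, 149]
0.06 [117, 116, 140, 146, 158, 110, 101, 124, 125, 124, 124, 124, 125, 123, 124, 122, 121, 123, 121, 120, 121, 121, 121, 121, 120, 120, 119, 119, 119, 120, 117, 87, 118, 114]
scene [26, 52, 55, 117, 81, 73, 125, 124, 124, 123, 124, 124, 125, 125, 124, 123, 123, 123, 123, 123, 124, 124, 124, 123, 122, 122, 123, 122, 122, 124, 122, 109, 86, 79]
red 402.8333333333333 219.125
red 227.075 164.375
```

```bash
python3 -c "
from station import r
print(r.sign_off())"
```

```text
the job is handed in; nothing more can be done
None
```

I tipped the cover forward, caught it on the finger at about 0.85 rad, lowered it gently until it looked shut in both camera views, backed the arm clear, and handed the job in at about 15 s; no verdict came back. I spot-checked only the two red-capped bottles afterwards (they look unmoved), not the sample tube.

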